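# Fit the last jigsaw tile into the socket organiser

### The arm

A 6-joint arm with a two-finger parallel gripper is mounted at the origin on the work surface. World frame = base frame: x ahead of the robot, y to its left, z up, the work surface at z = 0. Lengths are in m, angles in rad, forces in N, time in s.
With the tool pointing down it reaches from about 0.3 to 0.775 m from the base axis. Payload 14.6 kg.
Tool frame: the origin (TCP) lies at the very end of the fingers, on their centre line; the grasp point (between the pads) lies 19 mm behind it; z points along the fingers, y is the direction in which the jaws open and shut (so a half turn about z gives the same grasp; the last joint's range is limited). The gripper opens to 94 mm and grips with 3 to 60 N. Pads are 16 mm wide; open, the fingers measure 119 mm over their backs; the gripper's body (75 mm by 177 mm) begins 78 mm behind the grasp point.
Start: joints at [1.11, 0.3, 1.521, -0, 1.321, -0.067], TCP at [0.211, 0.508, 0.205] pointing down, gripper open.
Joint ranges: [-3.03, 3.03], [-0.79, 2.21], [0.23, 2.52], [-1.04, 4.18], [0, 3.07], [-2.55, 2.55]. Speed limits (rad/s): [2.22, 2.22, 2.57, 3.14, 3.14, 3.14].

### API

Orientations are given as [roll, pitch, yaw] about the fixed x, y, z axes, in that order (R = Rz(yaw) Ry(pitch) Rx(roll)).
In Python, from station import status, camera, ctrl gives the robot as it stands. The module is installed in compiled form; this text tells all that it offers.
- The arm moves only by the shell command python3 -m jog 'ROWS' [FORCE]. ROWS is JSON, a list of rows, each a list of 7 numbers: the shift along the tool's x, y, z each as a share of 1000 mm, from -1 to 1, then the turn, a rotation vector about the tool's x, y, z each as a share of pi/2 rad, from -1 to 1, then the opening, from -1 (shut) to 1 (fully open), so that 0 is half open. A call has 1 to 20 rows; each row is the pose to reach, as a shift and turn from the pose measured when the call began, along the tool's axes at that moment; what a row does not reach only later rows make up. A row lasts 1/10 s, in which the tool goes at most 50 mm and 8.59 degrees, less where a joint would pass 70% of its speed; a pose out of reach is approached as far as the arm can. A call with a number of a shift or a turn outside -1 to 1 is refused whole. A call with a gripper value outside its range is refused whole. The fingers move at their own pace and stop on an object; FORCE is the grip in N (left out, the last holds). Time passes only in rows, so rows that repeat a pose let the fingers close. It gives the time, the measured TCP pose, the force and the opening at its end, in the units of the state.
- status.get_obs(): the state, without advancing time (a new reading comes with each control period).
- camera(name): name is "scene" or "top" or "wrist"; returns a dict with "image" (480x640x3 uint8, red, green, blue), "fx", "fy", "cx", "cy" (pixels), "world_from_camera" (4x4, takes a point from camera to world coordinates). Camera axes: x right, y down, z forward; pixel columns grow to the right and rows downward; lengths in m; the calibration is good to about 2 mm. A picture is of the moment at which its call begins. There is no depth.
- ctrl.hand_in(): hands the job in, once; it reports no verdict.
The state is a dict: "time_s": time; "qpos": joint angles; "joint_vel": joint speeds; "tau": joint torques, N m; "ee_pos": TCP position; "eef_rot": TCP orientation; "force": force on the tool from outside, world axes, zero at the start; "moment": the same for the moment, N m; "grip_width": finger opening in m.
Only numpy, scipy, OpenCV 4.12 (cv2) and the standard library are available. Lean on these libraries where they do the work, as an engineer would, in place of code of your own. Each camera call takes 0.05 s, during which the arm holds its last target.

### The job

The socket organiser on the bench is missing one of its four jigsaw tiles: the orange one, standing on edge in the rack. Take it out by its upper edge, lay it flat on the bench with its stud upward and let go, then take it by the stud and fit it into the empty bay, trying quarter turns until it drops in flush with its neighbours. Leave it released there, with the sockets still on their studs and the other things on the bench and the rack left where they are.

Things in the scene. Friction and masses are not known exactly. Their poses are not given: they have to be found in the camera images.
- tile: Orange jigsaw tile, about 0.14 kg: square core 76 x 76 mm, 14 mm thick, a steel stud on top. Origin: centre of the underside; z: out of the top face along the stud; x, y: square to the core's edges. It starts on edge in the rack: z level, pointing away from the robot (within 0.3 rad), -x edge uppermost (core edge 90 mm above the bench, the tab beside it reaching 98 mm).
- tile_edge (a point): Middle of the tile's -x core edge (the upper one at the start), at mid thickness. All four edges are alike, a quarter turn apart: seen on the +x edge, a tab 15.5 mm wide sticks out 8 mm, centred at y = +20 mm, and a pocket 18 mm wide, 9 mm deep is cut in, centred at y = -20 mm; the middle 22 mm is plain. Tabs and pockets run through the full 14 mm thickness.
- tile_stud (a point): Top end of the bright square steel stud, 13 x 13 mm and 34 mm tall, in the middle of the tile's top face; its faces are square to the tile's edges. This point is 48 mm above the tile's underside.
- tile_recess (a point): Mouth of the only recess in the tile's underside: 13 x 13 mm, 9 mm deep, centred at tile x = y = +22.5 mm. A small white dot on the top face marks its place. It must come over the red key pin of the bay.
- bay (a point): Centre of the empty bay, on its floor (6 mm above the bench). The tile is home when its origin is here and its edges are square to the organiser's; play about 1.2 mm each way, no lead-in chamfer. On a bay floor place (see organiser) stands a red key pin, 9 mm across, 7 mm high. In three of the four quarter turns the tile stops on it, 7 mm proud: lift it 10 mm or more above home and turn.
- organiser: Fixed black board 196 x 196 mm; rim and the three tiles in it level at 20 mm above the bench. Origin: centre of underside; axes square to its edges. Bay pitch 78 mm; the open bay is at x = y = -39 mm, the others carry studs with sockets. The key pin is 22.5 mm along both axes from the bay centre: ++, +-, -+ or -- (varies, not reported; grey dots mark the other three).
- rack: Dark steel rack, fixed to the bench, 80 x 118 mm foot, that holds the tile upright in a slot 16.4 mm wide between two walls 34 mm high; the slot runs along its y. Origin: centre of its underside. The tile lifts straight up out of it; lift 45 mm to be clear.
- socket_a: Chrome socket, a tube 32 mm in diameter and 38 mm high, standing loosely over the stud of the tile in the organiser's +x +y bay; origin: centre of its underside.
- socket_b: Chrome socket, a tube 29 mm in diameter and 38 mm high, standing loosely over the stud in the organiser's +x -y bay; origin: centre of its underside.
- socket_c: Chrome socket, a tube 27 mm in diameter and 38 mm high, standing loosely over the stud in the organiser's -x +y bay; origin: centre of its underside.
- screwdriver: Green-handled screwdriver lying at the back of the bench; a bystander.
- wrench: Steel wrench lying at the back of the bench; a bystander.
- tape_roll: Yellow roll of tape, 90 mm in diameter, 24 mm high, lying on the right of the bench; a bystander.
- spray_can: Red spray can, 60 mm in diameter, 170 mm tall, standing at the right; a bystander.
Things that resemble listed ones, but are neither listed nor needed, are in the scene too. What is meant by the tile is not pink, turquoise or yellow, and is the smaller of those in its own colour.

How it is judged:
On the way, in this order (a step that is already met when the one before it is completed fails the run):
1. the tile lies flat on the bench, stud up, outside the organiser, and let go (angle between tile's own z axis and vertical below 0.08 rad and height (world z) of tile between -0.005 and 0.005 m and horizontal distance between tile and bay above 0.08 m and contact force between tile and the fingers below 0.1 N and linear speed of tile below 0.02 m/s), for 0.2 s.
2. the tile is lifted clear of the bench, upright by its stud, over the bay (angle between tile's own z axis and vertical below 0.3 rad and horizontal distance between tile and bay below 0.02 m and z of tile in the frame of bay above 0.004 m and contact force between tile and the fingers above 0.5 N), for 0.05 s.
At the end, for the whole second after the job is handed in: The orange tile is in the empty bay, stud up, released and at rest: its origin within 4 mm sideways and 2 mm in height of the bay centre, level to 0.035 rad. The three sockets are within 15 mm, the other bystanders within 30 mm, of where they began (horizontal distance between tile and bay below 0.004 m and z of tile in the frame of bay between -0.002 and 0.002 m and angle between tile's own z axis and vertical below 0.035 rad and linear speed of tile below 0.01 m/s and contact force between tile and the fingers below 0.1 N and distance of each of socket_a, socket_b, socket_c from where it was at the start of the episode below 0.015 m and distance of each of screwdriver, wrench, tape_roll, spray_can from where it was at the start of the episode below 0.03 m); the robot touches nothing.
It fails at once if a socket is knocked off its stud (distance of any of socket_a, socket_b, socket_c from where it was at the start of the episode above 0.025 m).
It fails at once if a bystander is shoved away or knocked over (distance of any of screwdriver, wrench, tape_roll, spray_can from where it was at the start of the episode above 0.05 m).
It also fails if it takes over 69 s, if anything falls off the work surface, if the arm or the gripper's body presses on something with over 40 N, if the wrist force passes 120 N, or if a joint passes its speed limit or range.

## Working session

There is one attempt and no reset: what is moved stays moved. The work goes in short steps, Python scripts to look and compute and a shell command to move; the robot and the scene stay as the last step left them, time stands still between calls to the robot, and variables do not carry over. Pictures are saved under pics/ and viewed, and the job is handed in when it is done.

```bash
mkdir -p pics; python3 - <<'E'
from station import status,camera,ctrl
import cv2
print(status.get_obs())
for n in("scene","top","wrist"):
    c=camera(n);cv2.imwrite(f"pics/{n}0.png",c["image"][:,:,::-1]);print(n,c["fx"],c["fy"],c["cx"],c["cy"],c["world_from_camera"].round(4).tolist() if hasattr(c["world_from_camera"],'round') else c["world_from_camera"])
E
```

```text
{'time_s': 0.0, 'qpos': array([ 1.11039171e+00,  3.00479869e-01,  1.52157827e+00,  8.40591689e-06,
        1.32068215e+00, -6.66458712e-02]), 'joint_vel': array([-0.00065012, -0.00013522,  0.00018459, -0.00040235, -0.00231704,
       -0.00016924]), 'tau': array([-2.13575629e-03, -5.31803477e+01, -3.52739561e+01,  7.07559334e-02,
        2.43383349e-02, -8.02764430e-05]), 'ee_pos': array([0.21092367, 0.50766957, 0.20488271]), 'eef_rot': array([-3.14044811e+00, -8.45520195e-05,  2.74783178e+00]), 'force': array([ 0.15629867,  0.41588499, -0.03906347]), 'moment': array([-0.04266691,  0.00506921, -0.01928627]), 'grip_width': 0.09400484513435821}
scene 620.9038854926204 620.9038854926204 320.2381095587873 243.6053467969645 [[0.3124, 0.7417, -0.5935, 1.2804], [0.9499, -0.2372, 0.2036, -0.4236], [0.0102, -0.6273, -0.7787, 1.1218], [0.0, 0.0, 0.0, 1.0]]
top 530.1438175893352 530.1438175893352 324.10434501214036 238.78443281123091 [[0.0076, -0.9823, 0.1873, 0.2822], [-0.9999, -0.0059, 0.0093, -0.1606], [-0.008, -0.1873, -0.9823, 1.1871], [0.0, 0.0, 0.0, 1.0]]
wrist 339.5437846259426 339.5437846259426 319.71137818402735 243.52216025778029 [[0.3847, 0.8911, 0.2409, 0.1412], [0.923, -0.3713, -0.1007, 0.5363], [-0.0003, 0.2611, -0.9653, 0.3839], [0.0, 0.0, 0.0, 1.0]]
```

View pics/scene0.png

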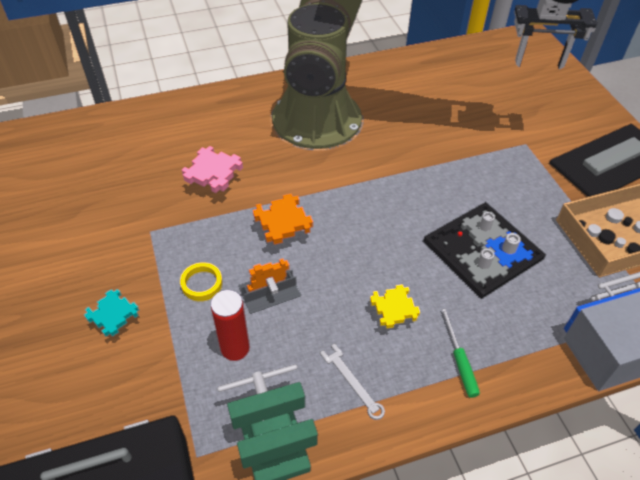

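View pics/top0.png

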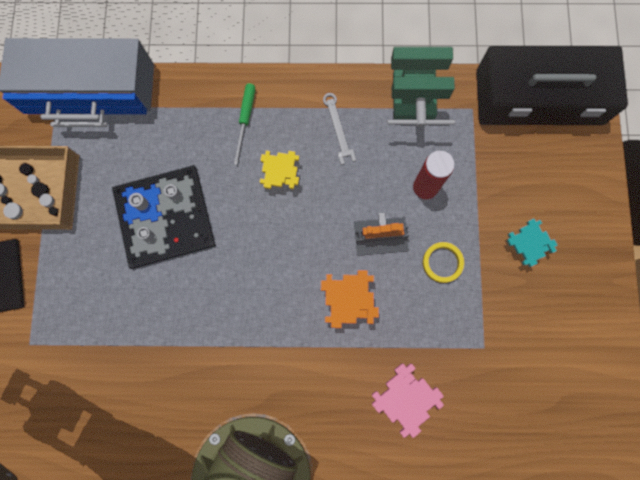

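View pics/wrist0.png

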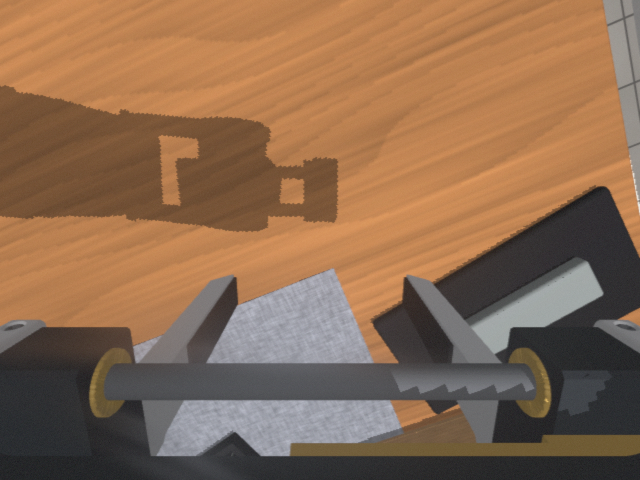

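```bash
cat > h.py <<'E'
import numpy as np,cv2
from station import status,camera,ctrl
def ray(c,uv,z):
    T=np.array(c["world_from_camera"]);uv=np.atleast_2d(uv).astype(float)
    d=np.c_[(uv[:,0]-c["cx"])/c["fx"],(uv[:,1]-c["cy"])/c["fy"],np.ones(len(uv))]@T[:3,:3].T
    o=T[:3,3];return o+d*((z-o[2])/d[:,2])[:,None]
def proj(c,P):
    T=np.linalg.inv(np.array(c["world_from_camera"]));P=np.atleast_2d(P)@T[:3,:3].T+T[:3,3]
    return np.c_[P[:,0]/P[:,2]*c["fx"]+c["cx"],P[:,1]/P[:,2]*c["fy"]+c["cy"]]
def crop(c,x0,y0,w,h,name,s=None):
    s=s or min(800/w,600/h)
    cv2.imwrite(name,cv2.resize(c["image"][y0:y0+h,x0:x0+w,::-1],None,fx=s,fy=s,interpolation=cv2.INTER_CUBIC))
E
python3 - <<'E'
from h import *
c=camera("top");crop(c,340,190,80,60,"pics/a1.png");crop(c,100,157,140,105,"pics/a2.png")
c=camera("scene");crop(c,225,245,93,70,"pics/a3.png")
E
```

```text
(no output)
```

View pics/a1.png

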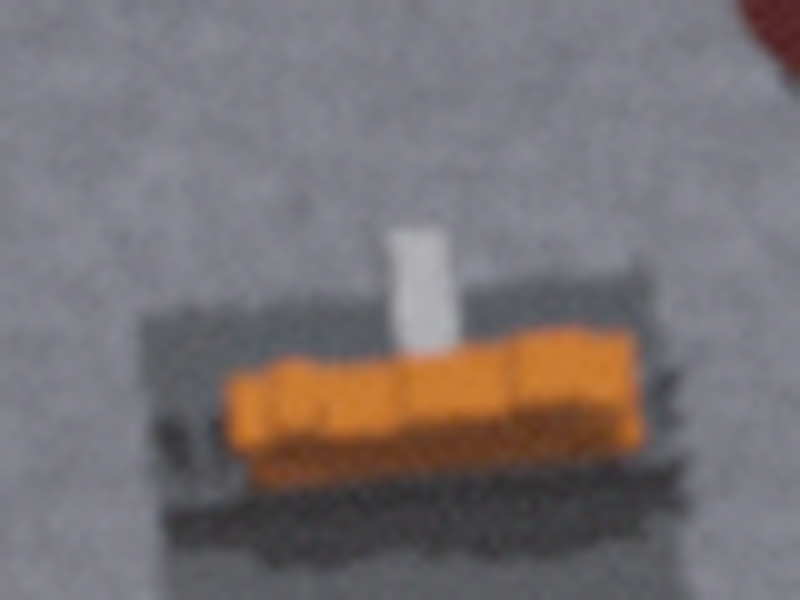

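View pics/a2.png

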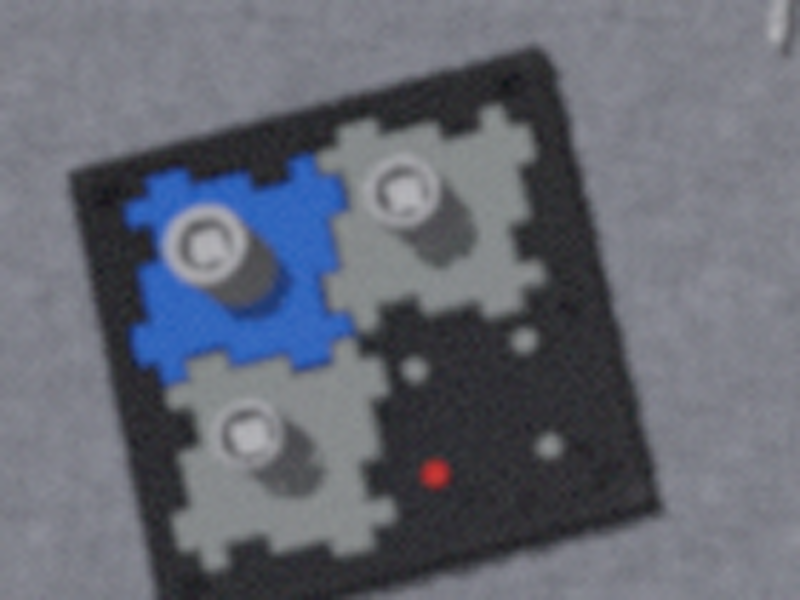

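View pics/a3.png

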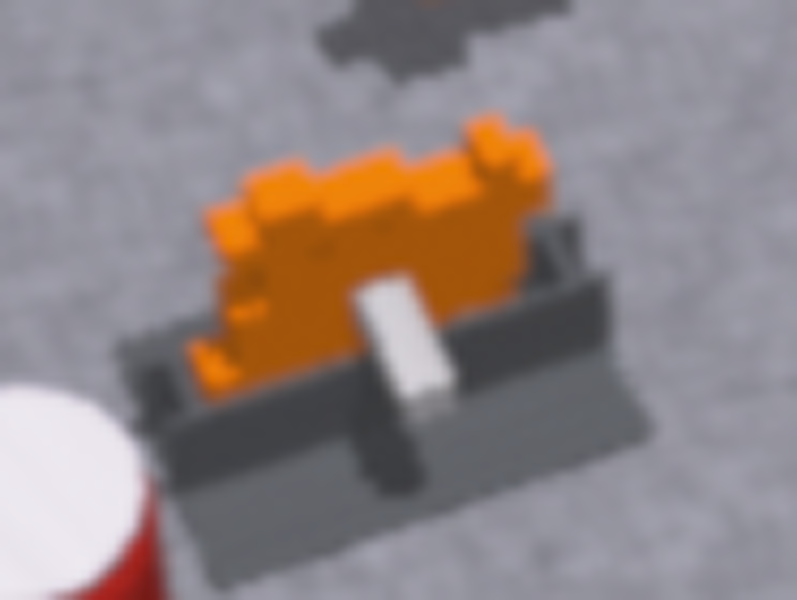

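```bash
python3 - <<'E'
from h import *
c=camera("top");s=camera("scene")
z=lambda P,x0,y0,k:np.c_[(np.array(P)[:,0]-k/2+.5)/k+x0,(np.array(P)[:,1]-k/2+.5)/k+y0]
def yaw(a,b): d=b-a; return np.arctan2(d[1],d[0])
# tile top: plain corners
P=ray(c,z([(405,360),(515,345),(405,432),(515,411)],340,190,10),.09);print("plain",P.round(4).tolist(),P.mean(0))
P=ray(c,z([(420,235),(448,352)],340,190,10),.052);print("stud",P.round(4).tolist())
k=800/93
P=ray(s,z([(315,190),(402,155),(325,220),(412,185)],225,245,k),.09);print("plain scene",P.round(4).tolist(),P.mean(0))
k=800/140
P=ray(c,z([(75,172),(540,48),(660,510)],100,157,k),.02);print("org",P.round(4).tolist(),(P[0]+P[2])/2,yaw(P[1],P[0])-np.pi/2,yaw(P[2],P[1]),np.linalg.norm(P[1]-P[0]))
P=ray(c,z([(414,370),(525,341),(548,446)],100,157,k),.006);Q=ray(c,z([(435,473)],100,157,k),.013);P=np.r_[P,Q];print("dots",P.round(4).tolist(),P.mean(0),np.linalg.norm(P[0]-P[1]))
print("can top",ray(c,[(439,164)],.17),"tape",ray(c,[(444,262)],.012), "big orange",ray(c,[(350,298)],.007),"yellow",ray(c,[(280,169)],0.01),"rack",ray(c,[(382,236)],0.02))
E
```

```text
plain [[0.5206, -0.2683, 0.09], [0.524, -0.2916, 0.09], [0.5051, -0.2681, 0.09], [0.5097, -0.2914, 0.09]] [ 0.51484732 -0.27984145  0.09      ]
stud [[0.557, -0.2757, 0.052], [0.5307, -0.2815, 0.052]]
plain scene [[0.5149, -0.2895, 0.09], [0.5111, -0.2667, 0.09], [0.5243, -0.2895, 0.09], [0.5205, -0.2668, 0.09]] [ 0.5176959  -0.27812403  0.09      ]
org [[0.6234, 0.3358, 0.02], [0.6762, 0.1517, 0.02], [0.4872, 0.0945, 0.02]] [0.55527041 0.21515242 0.02      ] 0.2798219243418827 0.29414352011903055 0.1915297287907024
dots [[0.5459, 0.1988, 0.006], [0.5581, 0.1549, 0.006], [0.5153, 0.1434, 0.006], [0.5027, 0.1858, 0.013]] [0.53050694 0.17074335 0.00775   ] 0.04553826531723166
can top [[ 0.63006138 -0.37998679  0.17      ]] tape [[ 0.45509174 -0.41767382  0.012     ]] big orange [[ 0.37386125 -0.20785134  0.007     ]] yellow [[ 0.67085927 -0.04584945  0.01      ]] rack [[ 0.51187844 -0.27924861  0.02      ]]
```

```bash
cat >> h.py <<'E'
from scipy.spatial.transform import Rotation as R
def goal(p,Rg,show=True):
    o=status.get_obs();R0=R.from_euler("xyz",o["eef_rot"])
    d=R0.inv().apply(np.array(p)-o["ee_pos"]);r=(R0.inv()*Rg).as_rotvec()/(np.pi/2)
    print("row",d.round(4),r.round(4),"dist",np.linalg.norm(d).round(3),"deg",(np.linalg.norm(r)*90).round(1))
def tool(yaw,tilt=0):  # tool down with yaw, tilted outward (z toward +tool y)
    return R.from_euler("xyz",[np.pi,0,yaw])*R.from_rotvec([-tilt,0,0])
def st():
    o=status.get_obs();print(round(o["time_s"],2),"p",o["ee_pos"].round(4),"rpy",o["eef_rot"].round(4),"q",o["qpos"].round(3),"F",o["force"].round(1),"w",round(o["grip_width"],4))
E
python3 - <<'E'
from h import *
goal([.516,-.279,.2],tool(1.741))
E
```

```text
row [-0.5836 -0.6096  0.0055] [-2.000e-04  1.000e-04  6.409e-01] dist 0.844 deg 57.7
```

```bash
python3 -m jog '[[-0.5836,-0.6096,0.0055,0,0,0.641,1],[-0.5836,-0.6096,0.0055,0,0,0.641,1],[-0.5836,-0.6096,0.0055,0,0,0.641,1],[-0.5836,-0.6096,0.0055,0,0,0.641,1],[-0.5836,-0.6096,0.0055,0,0,0.641,1],[-0.5836,-0.6096,0.0055,0,0,0.641,1],[-0.5836,-0.6096,0.0055,0,0,0.641,1],[-0.5836,-0.6096,0.0055,0,0,0.641,1],[-0.5836,-0.6096,0.0055,0,0,0.641,1],[-0.5836,-0.6096,0.0055,0,0,0.641,1],[-0.5836,-0.6096,0.0055,0,0,0.641,1],[-0.5836,-0.6096,0.0055,0,0,0.641,1],[-0.5836,-0.6096,0.0055,0,0,0.641,1],[-0.5836,-0.6096,0.0055,0,0,0.641,1],[-0.5836,-0.6096,0.0055,0,0,0.641,1],[-0.5836,-0.6096,0.0055,0,0,0.641,1],[-0.5836,-0.6096,0.0055,0,0,0.641,1],[-0.5836,-0.6096,0.0055,0,0,0.641,1],[-0.5836,-0.6096,0.0055,0,0,0.641,1],[-0.5836,-0.6096,0.0055,0,0,0.641,1]]' 30
python3 - <<'E'
from h import *
st();c=camera("wrist");cv2.imwrite("pics/w1.png",c["image"][:,:,::-1]);print(proj(c,[.516,-.279,.09]))
E
```

```text
time_s: 2.35
ee_pos: [0.5159, -0.2782, 0.2]
eef_rot: [-3.141, 0.0, 1.742]
force: [0.3, 1.1, -0.4]
grip_width: 0.0942
2.35 p [ 0.5159 -0.2782  0.2   ] rpy [-3.1414  0.      1.7415] q [-0.557  0.385  1.42  -0.     1.337 -0.728] F [ 0.3  1.1 -0.4] w 0.0942
[[319.57516143 241.28688036]]
```

View pics/w1.png

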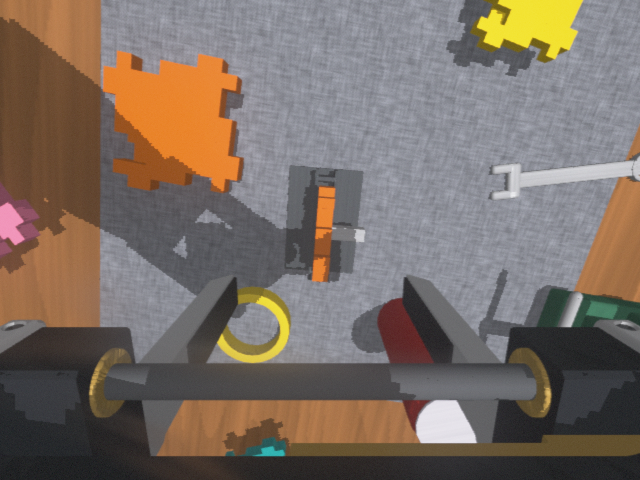

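```bash
python3 - <<'E'
from h import *
c=camera("wrist");crop(c,250,160,160,130,"pics/w2.png",4.5)
m=cv2.inRange(cv2.cvtColor(c["image"],cv2.COLOR_RGB2HSV),(5,150,120),(22,255,255))[160:290,280:350]
# per row brightest orange extents
for r in range(20,125,4):
    x=np.where(m[r])[0]
    if len(x):print(r+160,x.min()+280,x.max()+280)
E
```

```text
188 319 334
192 318 334
196 318 333
200 318 334
204 317 333
208 317 333
212 317 332
216 317 332
220 316 331
224 316 331
228 316 330
232 315 330
236 315 330
240 315 330
244 315 329
248 315 329
252 314 329
256 314 327
260 313 328
264 313 328
268 313 328
272 313 327
276 312 327
280 312 326
```

View pics/w2.png

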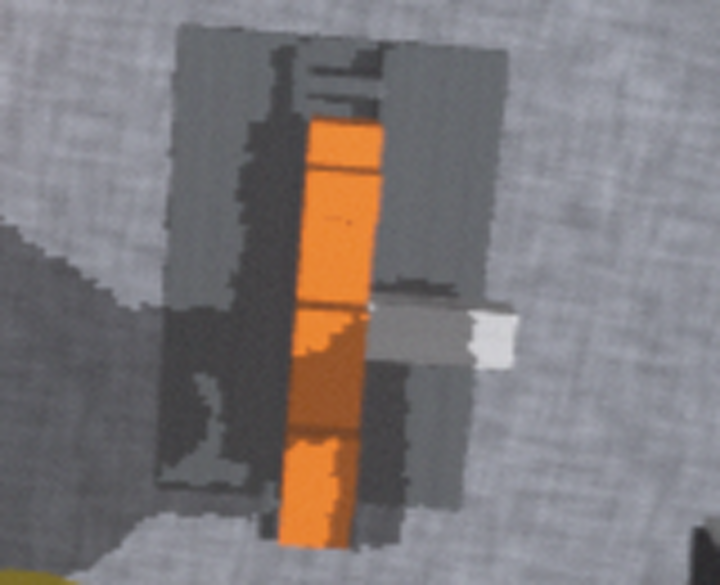

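```bash
python3 - <<'E'
from h import *
c=camera("wrist")
q=np.array([(298,302),(370,307),(287,430),(360,436)]);uv=np.c_[q[:,0]/4.5+250-.39,q[:,1]/4.5+160-.39]
P=ray(c,uv,.09);m=P.mean(0);d=(P[0]+P[1]-P[2]-P[3])/2;print(P.round(4).tolist(),m,np.linalg.norm(d),"zyaw",np.arctan2(-d[0],d[1]))
L=np.array([[326.5,188],[319,280]]);A=ray(c,L,.094);e=A[0]-A[1];y=np.arctan2(-e[0],e[1]);print("zyaw2",y)
goal([m[0],m[1],.074],tool(y+np.pi/2))
E
```

```text
[[0.5108, -0.2666, 0.09], [0.5247, -0.2652, 0.09], [0.513, -0.2925, 0.09], [0.5274, -0.2913, 0.09]] [ 0.51897618 -0.27891994  0.09      ] 0.026111203029093207 zyaw 0.0936447548811174
zyaw2 0.09338918126095262
row [-0.0012  0.0027  0.1265] [0.0003 0.0004 0.0496] dist 0.127 deg 4.5
```

```bash
python3 -m jog '[[-0.001,0.003,0.05,0,0,0.05,1],[-0.001,0.003,0.09,0,0,0.05,1],[-0.001,0.003,0.115,0,0,0.05,1],[-0.001,0.003,0.1265,0,0,0.05,1],[-0.001,0.003,0.1265,0,0,0.05,1],[-0.001,0.003,0.1265,0,0,0.05,-0.6],[-0.001,0.003,0.1265,0,0,0.05,-0.8],[-0.001,0.003,0.1265,0,0,0.05,-1],[-0.001,0.003,0.1265,0,0,0.05,-1],[-0.001,0.003,0.1265,0,0,0.05,-1],[-0.001,0.003,0.1265,0,0,0.05,-1]]' 30
python3 - <<'E'
from h import *
st();c=camera("wrist");cv2.imwrite("pics/w3.png",c["image"][:,:,::-1])
E
```

```text
time_s: 3.6
ee_pos: [0.5193, -0.2787, 0.0741]
eef_rot: [3.141, 0.001, 1.663]
force: [0.8, -0.4, 0.2]
grip_width: 0.0495
3.6 p [ 0.5193 -0.2787  0.0741] rpy [3.1411e+00 7.0000e-04 1.6635e+00] q [-0.555  0.52   1.534 -0.     1.086 -0.647] F [ 0.8 -0.4  0.2] w 0.0495
```

View pics/w3.png

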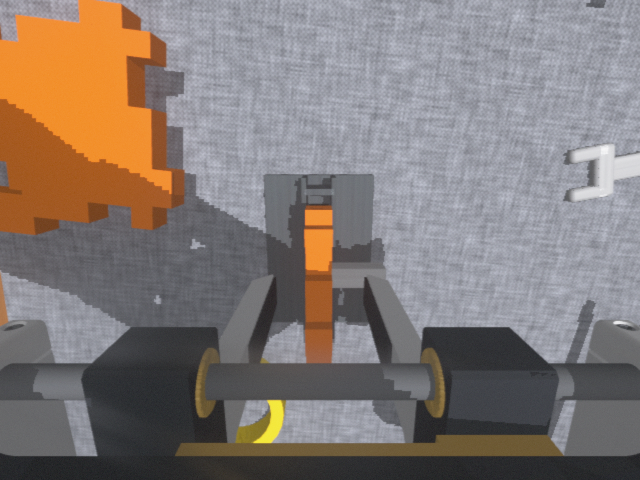

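Still closing (49 mm after 0.6 s); tile at columns 305–333, centred at 319 between the fingers. Keep closing.

```bash
python3 -m jog '[[0,0,0,0,0,0,-1],[0,0,0,0,0,0,-1],[0,0,0,0,0,0,-1],[0,0,0,0,0,0,-1],[0,0,0,0,0,0,-1],[0,0,0,0,0,0,-1],[0,0,0,0,0,0,-1],[0,0,0,0,0,0,-1]]' 30; python3 -c "from h import *;st()"
```

```text
time_s: 4.45
ee_pos: [0.5193, -0.2787, 0.074]
eef_rot: [3.141, 0.001, 1.663]
force: [-0.3, -0.1, -0.7]
grip_width: 0.0139
4.45 p [ 0.5193 -0.2787  0.074 ] rpy [3.1412e+00 6.0000e-04 1.6635e+00] q [-0.555  0.521  1.534 -0.     1.086 -0.647] F [-0.3 -0.1 -0.7] w 0.0139
```

```bash
python3 -m jog '[[0,0,-0.02,0,0,0,-1],[0,0,-0.05,0,0,0,-1],[0,0,-0.1,0,0,0,-1],[0,0,-0.126,0,0,0,-1],[0,0,-0.126,0,0,0,-1]]' ; python3 - <<'E'
from h import *
from scipy.optimize import least_squares
st();o=status.get_obs()
D=[([1.11039,.30048,1.52158],[.21092,.50767,.20488]),([-.557,.385,1.42],[.5159,-.2782,.2]),([-.555,.5205,1.534],[.5193,-.2787,.074]),(o["qpos"],o["ee_pos"])]
def f(v):
    a,b,r0,h,d=v;e=[]
    for q,p in D:
        r=r0+a*np.sin(q[1])+b*np.sin(q[1]+q[2]);z=h+a*np.cos(q[1])+b*np.cos(q[1]+q[2])
        c,s=np.cos(q[0]),np.sin(q[0]);e+=[r*c-d*s-p[0],r*s+d*c-p[1],z-p[2]]
    return e
s=least_squares(f,[.4,.4,.0,.1,.04]);print(s.x,s.cost)
c=camera("wrist");cv2.imwrite("pics/w4.png",c["image"][:,:,::-1])
E
```

```text
time_s: 4.95
ee_pos: [0.5203, -0.2793, 0.2042]
eef_rot: [3.136, 0.005, 1.663]
force: [0.1, -0.5, -0.9]
grip_width: 0.0141
4.95 p [ 0.5203 -0.2793  0.2042] rpy [3.1359 0.0046 1.6635] q [-0.554  0.387  1.407 -0.     1.34  -0.647] F [ 0.1 -0.5 -0.9] w 0.0141
[ 0.3778604   0.45124596  0.00283159 -0.04471727  0.0366263 ] 1.7092654513418298e-05
```

View pics/w4.png

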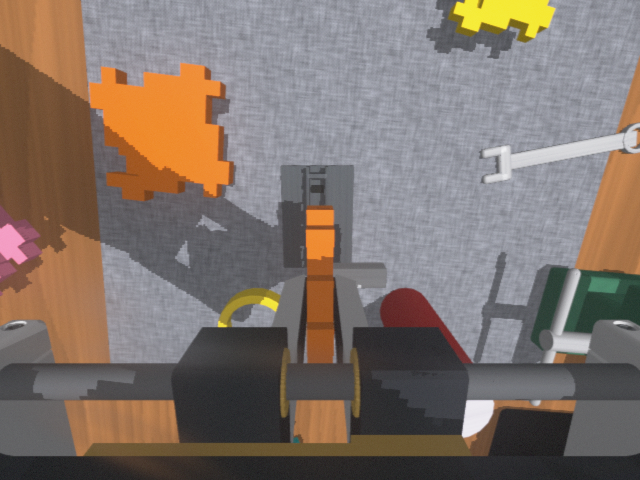

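```bash
python3 - <<'E'
from h import *
for S in(1.8,2.1):
 for psi in range(-150,151,30):
  out=[]
  for a in (30,45,58):
    # J1=0 frame, D angle psi => yaw = psi+90
    Rt=tool(np.radians(psi)+np.pi/2,np.radians(a))
    W=R.from_euler("y",-S)*Rt*R.from_euler("z",-np.pi/2)
    with np.errstate(all='ignore'):e=W.as_euler("ZYZ")
    out.append(e.round(2).tolist())
  print(S,psi,out)
E
```

```text
1.8 -150 [[-0.26, 1.8, 2.62], [-0.4, 2.02, 2.57], [-0.56, 2.21, 2.49]]
1.8 -120 [[-0.45, 1.62, 2.14], [-0.67, 1.76, 2.11], [-0.88, 1.87, 2.06]]
1.8 -90 [[-0.54, 1.37, 1.69], [-0.8, 1.41, 1.73], [-1.02, 1.45, 1.77]]
1.8 -60 [[-0.5, 1.11, 1.22], [-0.79, 1.04, 1.36], [-1.05, 1.01, 1.49]]
1.8 -30 [[-0.32, 0.9, 0.67], [-0.57, 0.71, 0.84], [-0.88, 0.58, 1.09]]
1.8 0 [[-0.0, 0.82, 0.0], [-0.0, 0.56, 0.0], [-0.0, 0.33, 0.0]]
1.8 30 [[0.32, 0.9, -0.67], [0.57, 0.71, -0.84], [0.88, 0.58, -1.09]]
1.8 60 [[0.5, 1.11, -1.22], [0.79, 1.04, -1.36], [1.05, 1.01, -1.49]]
1.8 90 [[0.54, 1.37, -1.69], [0.8, 1.41, -1.73], [1.02, 1.45, -1.77]]
1.8 120 [[0.45, 1.62, -2.14], [0.67, 1.76, -2.11], [0.88, 1.87, -2.06]]
1.8 150 [[0.26, 1.8, -2.62], [0.4, 2.02, -2.57], [0.56, 2.21, -2.49]]
2.1 -150 [[-0.25, 1.51, 2.69], [-0.37, 1.74, 2.69], [-0.47, 1.95, 2.66]]
2.1 -120 [[-0.46, 1.35, 2.27], [-0.66, 1.52, 2.3], [-0.83, 1.67, 2.29]]
2.1 -90 [[-0.59, 1.12, 1.86], [-0.86, 1.21, 1.96], [-1.08, 1.3, 2.03]]
2.1 -60 [[-0.61, 0.86, 1.41], [-0.96, 0.85, 1.64], [-1.25, 0.88, 1.83]]
2.1 -30 [[-0.44, 0.62, 0.83], [-0.87, 0.48, 1.19], [-1.37, 0.45, 1.64]]
2.1 0 [[-0.0, 0.52, 0.0], [-0.0, 0.26, 0.0], [-0.0, 0.03, 0.0]]
2.1 30 [[0.44, 0.62, -0.83], [0.87, 0.48, -1.19], [1.37, 0.45, -1.64]]
2.1 60 [[0.61, 0.86, -1.41], [0.96, 0.85, -1.64], [1.25, 0.88, -1.83]]
2.1 90 [[0.59, 1.12, -1.86], [0.86, 1.21, -1.96], [1.08, 1.3, -2.03]]
2.1 120 [[0.46, 1.35, -2.27], [0.66, 1.52, -2.3], [0.83, 1.67, -2.29]]
2.1 150 [[0.25, 1.51, -2.69], [0.37, 1.74, -2.69], [0.47, 1.95, -2.66]]
```

```bash
python3 - <<'E'
from h import *
goal([.53,-.03,.2],tool(np.pi))
E
```

```text
row [0.2468 0.0334 0.0008] [ 3.00e-04  2.40e-03 -9.41e-01] dist 0.249 deg 84.7
```

```bash
python3 -m jog '[[0.247,0.033,0.001,0,0.002,-0.941,-1],[0.247,0.033,0.001,0,0.002,-0.941,-1],[0.247,0.033,0.001,0,0.002,-0.941,-1],[0.247,0.033,0.001,0,0.002,-0.941,-1],[0.247,0.033,0.001,0,0.002,-0.941,-1],[0.247,0.033,0.001,0,0.002,-0.941,-1],[0.247,0.033,0.001,0,0.002,-0.941,-1],[0.247,0.033,0.001,0,0.002,-0.941,-1],[0.247,0.033,0.001,0,0.002,-0.941,-1],[0.247,0.033,0.001,0,0.002,-0.941,-1],[0.247,0.033,0.001,0,0.002,-0.941,-1],[0.247,0.033,0.001,0,0.002,-0.941,-1]]'; python3 - <<'E'
from h import *
st();goal([.53,-.03,.15],tool(np.pi,.5));goal([.53,-.03,.10],tool(np.pi,1.0123))
E
```

```text
time_s: 6.2
ee_pos: [0.5291, -0.0298, 0.1986]
eef_rot: [3.141, -0.001, 3.138]
force: [-0.3, 0.5, -2.1]
grip_width: 0.0137
6.2 p [ 0.5291 -0.0298  0.1986] rpy [ 3.1414e+00 -1.2000e-03  3.1377e+00] q [-0.125  0.262  1.586  0.     1.295 -1.692] F [-0.3  0.5 -2.1] w 0.0137
row [-0.0009 -0.0002  0.0486] [-3.182e-01 -1.000e-04 -2.600e-03] dist 0.049 deg 28.6
row [-0.001  -0.0002  0.0986] [-6.443e-01  6.000e-04 -2.700e-03] dist 0.099 deg 58.0
```

Tilt part-way first to see how the wrist joints respond.

```bash
python3 -m jog '[[-0.001,0,0.049,-0.318,0,-0.003,-1],[-0.001,0,0.049,-0.318,0,-0.003,-1],[-0.001,0,0.049,-0.318,0,-0.003,-1],[-0.001,0,0.049,-0.318,0,-0.003,-1]]'; python3 - <<'E'
from h import *
st();goal([.53,-.03,.075],tool(np.pi,1.0123))
E
```

```text
time_s: 6.6
ee_pos: [0.5297, -0.031, 0.1483]
eef_rot: [2.636, -0.003, 3.136]
force: [-0.3, 0.8, -1.7]
grip_width: 0.0135
6.6 p [ 0.5297 -0.031   0.1483] rpy [ 2.6357 -0.0034  3.1363] q [-0.363  0.4    1.609  0.482  1.354 -2.087] F [-0.3  0.8 -1.7] w 0.0135
row [-0.0005 -0.0346  0.0647] [-0.3224  0.0008 -0.004 ] dist 0.073 deg 29.0
```

```bash
python3 -m jog '[[-0.0005,-0.0346,0.0647,-0.3224,0.001,-0.004,-1],[-0.0005,-0.0346,0.0647,-0.3224,0.001,-0.004,-1],[-0.0005,-0.0346,0.0647,-0.3224,0.001,-0.004,-1],[-0.0005,-0.0346,0.0647,-0.3224,0.001,-0.004,-1],[-0.0005,-0.0346,0.0647,-0.3224,0.001,-0.004,-1]]'; python3 - <<'E'
from h import *
st();goal([.53,-.03,.048],tool(np.pi,1.0123))
for n in("scene","wrist"):
  c=camera(n);print(proj(c,[.53,-.03,.05]))
  cv2.imwrite(f"pics/b_{n}.png",c["image"][:,:,::-1])
E
```

```text
time_s: 7.1
ee_pos: [0.5293, -0.0305, 0.0729]
eef_rot: [2.127, -0.007, 3.138]
force: [0.7, 0.4, -1.2]
grip_width: 0.0136
7.1 p [ 0.5293 -0.0305  0.0729] rpy [ 2.1269 -0.0066  3.1384] q [-0.519  0.717  1.572  0.829  1.541 -2.421] F [ 0.7  0.4 -1.2] w 0.0136
row [-0.0009 -0.0208  0.0136] [ 0.0015 -0.0005 -0.0046] dist 0.025 deg 0.4
[[378.91394329 253.85452782]]
[[287.52440863 281.43762465]]
```

View pics/b_scene.png

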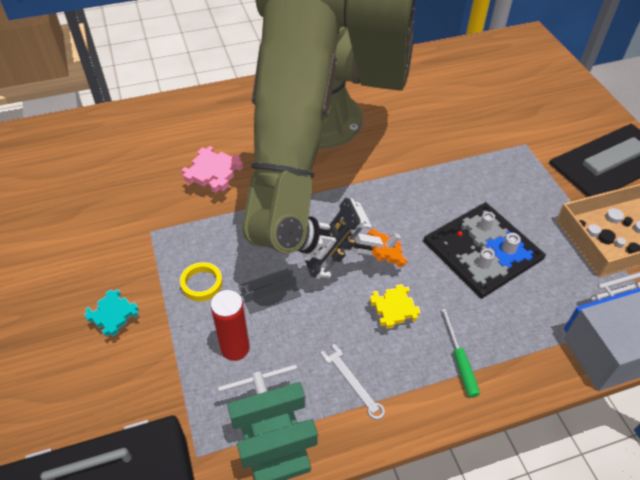

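View pics/b_wrist.png

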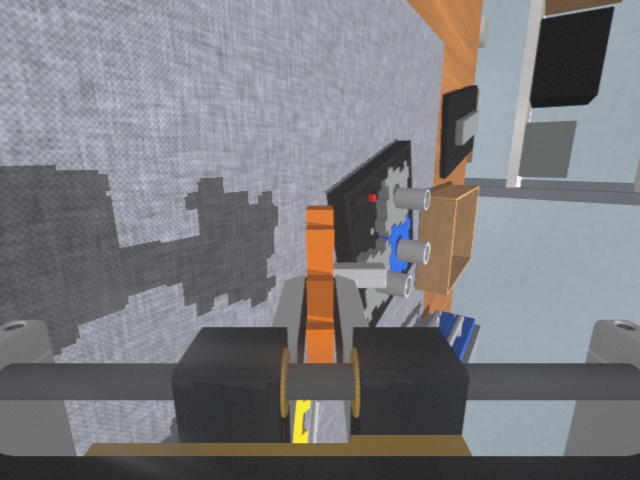

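```bash
python3 -m jog '[[-0.001,-0.011,0.007,0,0,-0.004,-1],[-0.001,-0.021,0.0136,0,0,-0.004,-1],[-0.001,-0.023,0.0145,0,0,-0.004,-1],[-0.001,-0.023,0.0145,0,0,-0.004,-1]]'; python3 - <<'E'
from h import *
st();goal([.53,-.03,.040],tool(np.pi,1.0123))
E
```

```text
time_s: 7.6
ee_pos: [0.5307, -0.0296, 0.047]
eef_rot: [2.131, 0.002, -3.139]
force: [-0.2, -0.2, -1.1]
grip_width: 0.0137
7.6 p [ 0.5307 -0.0296  0.047 ] rpy [ 2.1314e+00  2.1000e-03 -3.1388e+00] q [-0.515  0.762  1.567  0.83   1.509 -2.459] F [-0.2 -0.2 -1.1] w 0.0137
row [ 0.0008 -0.0061  0.0034] [-0.0013 -0.0008  0.0021] dist 0.007 deg 0.2
```

```bash
python3 -m jog '[[0,-0.002,0.001,0,0,0,-1],[0,-0.004,0.002,0,0,0,-1],[0,-0.005,0.003,0,0,0,-1],[0,-0.005,0.003,0,0,0,-1]]'; python3 - <<'E'
from h import *
st()
E
```

```text
time_s: 8.0
ee_pos: [0.5312, -0.0301, 0.0417]
eef_rot: [2.131, 0.003, -3.139]
force: [0.2, -3.1, 5.5]
grip_width: 0.014
8.0 p [ 0.5312 -0.0301  0.0417] rpy [ 2.1311  0.0032 -3.1393] q [-0.516  0.772  1.565  0.831  1.504 -2.466] F [ 0.2 -3.1  5.5] w 0.014
```

```bash
python3 -m jog '[[0,0,0,0,0,0,-0.5],[0,0,0,0,0,0,-0.3],[0,0,0,0,0,0,-0.1],[0,0,0,0,0,0,-0.1],[0,0,0,0,0,0,-0.1],[0,0,0,0,0,0,-0.1]]'; python3 - <<'E'
from h import *
st()
c=camera("wrist");cv2.imwrite(f"pics/c_wrist.png",c["image"][:,:,::-1])
c=camera("scene");crop(c,290,170,200,150,"pics/c_scene.png")
E
```

```text
time_s: 8.6
ee_pos: [0.5311, -0.03, 0.0417]
eef_rot: [2.131, 0.003, -3.139]
force: [-0.3, -0.7, -0.2]
grip_width: 0.0426
8.6 p [ 0.5311 -0.03    0.0417] rpy [ 2.1311e+00  3.1000e-03 -3.1392e+00] q [-0.516  0.772  1.565  0.831  1.504 -2.466] F [-0.3 -0.7 -0.2] w 0.0426
```

View pics/c_wrist.png

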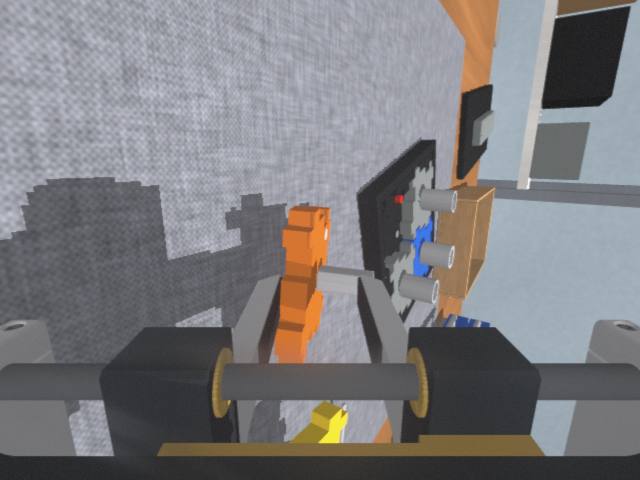

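View pics/c_scene.png

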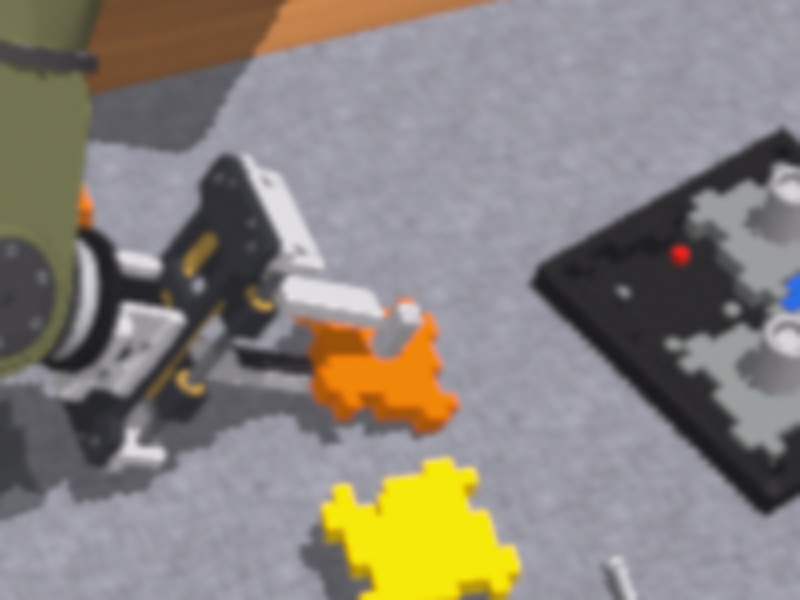

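```bash
python3 -m jog '[[0,-0.0186,-0.0297,0,0,0,-0.1],[0,-0.0186,-0.0297,0,0,0,-0.1]]'; python3 - <<'E'
from h import *
st()
c=camera("wrist");cv2.imwrite(f"pics/d_wrist.png",c["image"][:,:,::-1])
c=camera("scene");crop(c,290,170,200,150,"pics/d_scene.png")
E
```

```text
time_s: 8.9
ee_pos: [0.5316, -0.0677, 0.0419]
eef_rot: [2.132, 0.004, -3.141]
force: [-0.4, 0.0, 0.5]
grip_width: 0.0426
8.9 p [ 0.5316 -0.0677  0.0419] rpy [ 2.132   0.0043 -3.1413] q [-0.57   0.798  1.511  0.795  1.549 -2.473] F [-0.4  0.   0.5] w 0.0426
```

View pics/d_wrist.png

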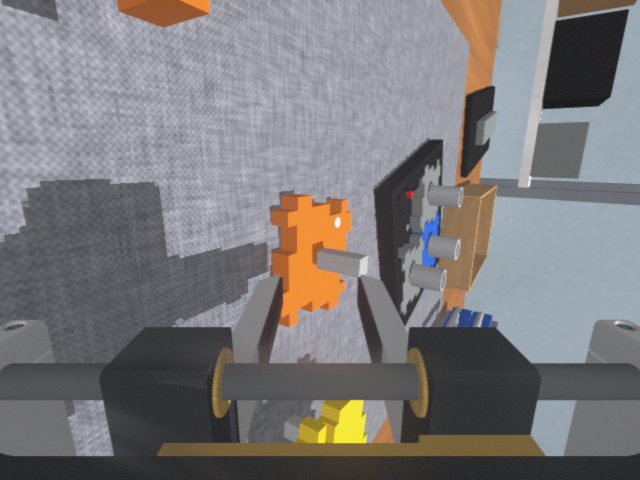

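View pics/d_scene.png

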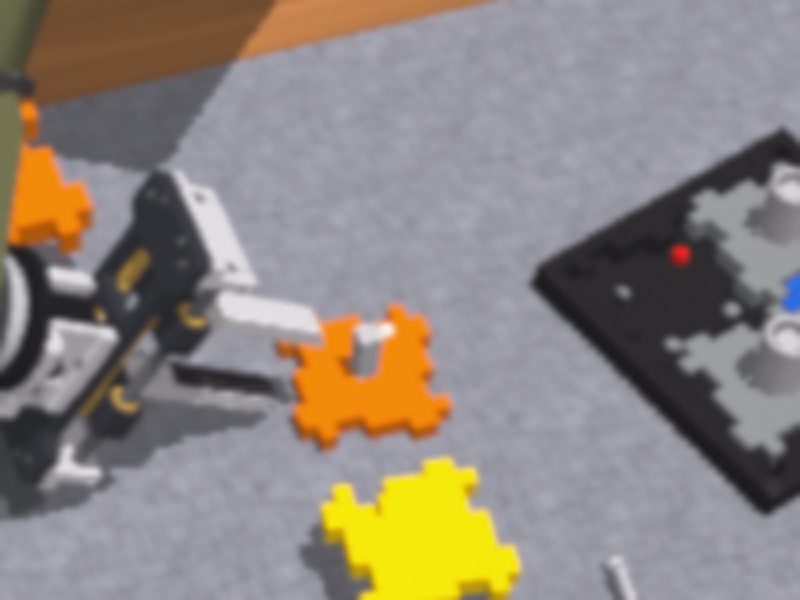

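```bash
python3 -m jog '[[0,0,-0.012,0,0,0,-0.1],[0,0,-0.025,0,0,0,-0.1],[0,0.04,-0.05,0,0,0,-0.1],[0,0.085,-0.078,0,0,0,-0.1],[0,0.085,-0.078,0,0,0,-0.1]]'; python3 - <<'E'
from h import *
st()
c=camera("top");crop(c,240,160,160,120,"pics/e_top.png")
goal([.53,-.02,.22],tool(np.pi/2))
E
```

```text
time_s: 9.5
ee_pos: [0.5324, -0.0876, 0.1612]
eef_rot: [2.136, 0.011, -3.14]
force: [-0.6, -0.4, -0.4]
grip_width: 0.0425
9.5 p [ 0.5324 -0.0876  0.1612] rpy [ 2.1358  0.0114 -3.1402] q [-0.596  0.628  1.464  0.788  1.712 -2.34 ] F [-0.6 -0.4 -0.4] w 0.0425
row [0.0012 0.0877 0.0241] [ 0.5036 -0.4963  0.9104] dist 0.091 deg 103.7
```

View pics/e_top.png

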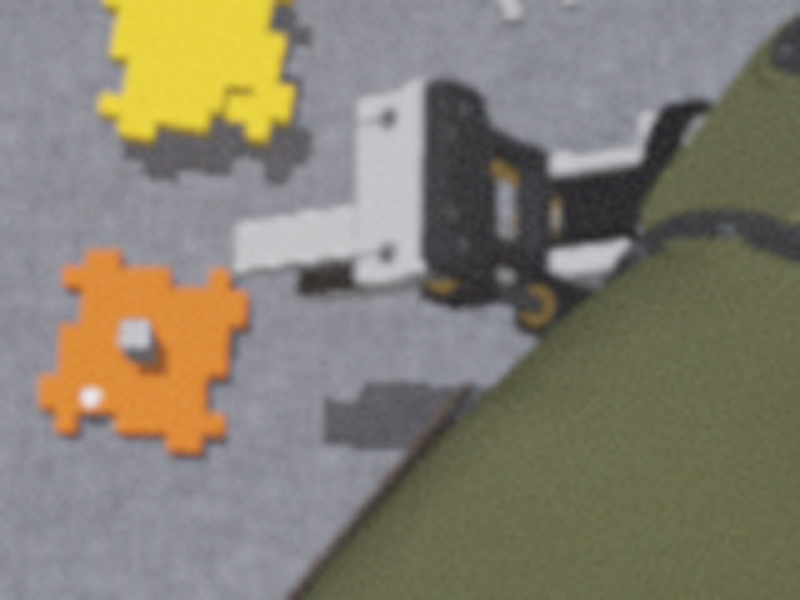

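```bash
python3 - <<'E'
from h import *
c=camera("top");print(ray(c,[[266.4,226.4]],.048),ray(c,[[268.4,229.4]],.014),ray(c,[[258,239.3]],.014))
E
python3 -m jog '[[0.001,0.044,0.012,0.64,0,0,-0.1],[0.001,0.044,0.012,0.64,0,0,-0.1],[0.001,0.044,0.012,0.64,0,0,-0.1],[0.001,0.088,0.024,0.64,0,0,-0.1],[0.001,0.088,0.024,0.64,0,0,-0.1],[0.001,0.088,0.024,0.64,0,0,-0.1],[0.001,0.088,0.024,0.64,0,0,-0.1]]'; python3 - <<'E'
from h import *
st()
goal([.53,.01,.22],tool(np.pi/2))
E
```

```text
[[ 0.52636312 -0.02267515  0.048     ]] [[ 0.52673714 -0.02328236  0.014     ]] [[ 5.03802466e-01 -4.35599450e-04  1.40000000e-02]]
time_s: 10.3
ee_pos: [0.5299, -0.0192, 0.218]
eef_rot: [-3.139, 0.006, -3.139]
force: [0.4, -0.7, -0.4]
grip_width: 0.0422
10.3 p [ 0.5299 -0.0192  0.218 ] rpy [-3.139   0.0063 -3.1386] q [-0.104  0.242  1.565 -0.002  1.328 -1.678] F [ 0.4 -0.7 -0.4] w 0.0422
row [-0.0002  0.0292 -0.0021] [0.0019 0.0044 1.0019] dist 0.029 deg 90.2
```

```bash
python3 -m jog '[[0.003,-0.004,0.018,0.002,0.004,0.999,0.2],[0.003,-0.004,0.018,0.002,0.004,0.999,0.2],[0.003,-0.004,0.018,0.002,0.004,0.999,0.2],[0.003,-0.004,0.018,0.002,0.004,0.999,0.2],[0.003,-0.004,0.018,0.002,0.004,0.999,0.2],[0.003,-0.004,0.018,0.002,0.004,0.999,0.2],[0.003,-0.004,0.018,0.002,0.004,0.999,0.2],[0.003,-0.004,0.018,0.002,0.004,0.999,0.2],[0.003,-0.004,0.018,0.002,0.004,0.999,0.2],[0.003,-0.004,0.018,0.002,0.004,0.999,0.2],[0.003,-0.004,0.018,0.002,0.004,0.999,0.2],[0.003,-0.004,0.018,0.002,0.004,0.999,0.2]]'; python3 - <<'E'
from h import *
st()
c=camera("wrist");cv2.imwrite(f"pics/f_wrist.png",c["image"][:,:,::-1]);crop(c,240,150,170,140,"pics/f2.png",4.2);print(proj(c,[.5265,-.023,.048]))
E
```

```text
time_s: 11.5
ee_pos: [0.5266, -0.0234, 0.1987]
eef_rot: [-3.139, 0.001, 1.575]
force: [1.4, -0.1, -0.2]
grip_width: 0.0564
11.5 p [ 0.5266 -0.0234  0.1987] rpy [-3.1393e+00  5.0000e-04  1.5746e+00] q [-1.130e-01  2.560e-01  1.593e+00 -1.000e-03  1.295e+00 -1.170e-01] F [ 1.4 -0.1 -0.2] w 0.0564
[[319.70290321 229.70439209]]
```

View pics/f_wrist.png

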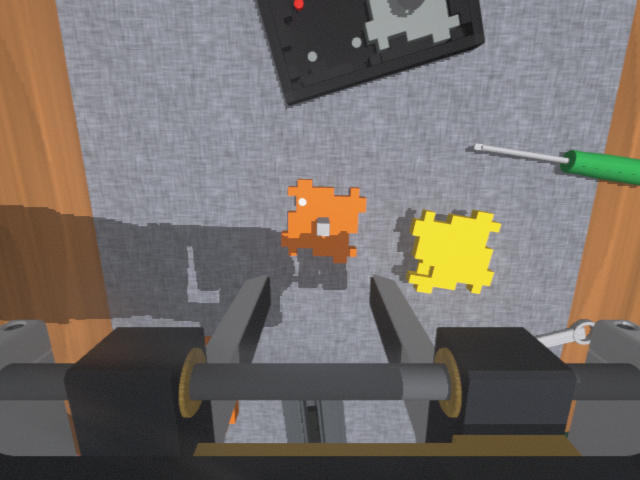

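View pics/f2.png

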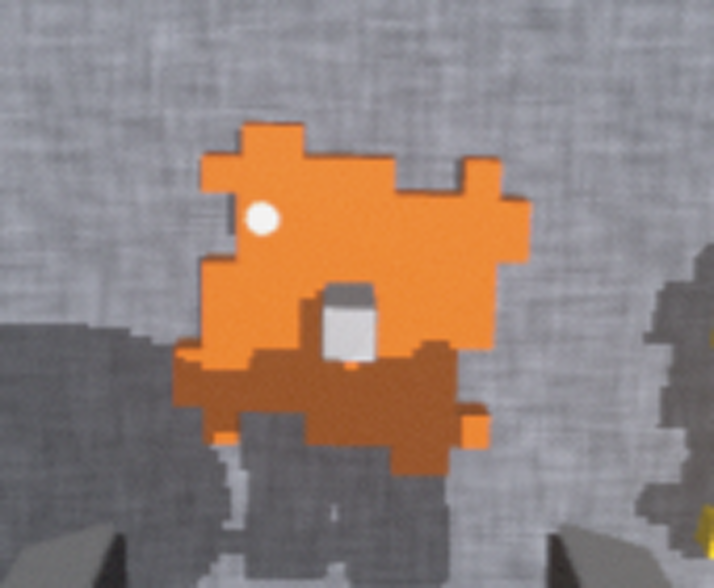

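```bash
python3 - <<'E'
from h import *
c=camera("wrist");uv=lambda q:np.c_[np.array(q)[:,0]/4.2+240-.38,np.array(q)[:,1]/4.2+150-.38]
m=ray(c,uv([(349.5,333)]),.048)[0];print(m)
A=ray(c,uv([(203,154),(500,158.5)]),.014);e=A[1]-A[0];print("yaw of right dir",np.arctan2(e[1],e[0]))
B=ray(c,uv([(498,240),(494,350)]),.014)
goal([m[0],m[1],.02],tool(np.pi/2+np.arctan2(e[1],e[0])))
print(proj(c,[[.5285,.17,.006]]))
E
```

```text
[ 0.52972204 -0.02219056  0.048     ]
yaw of right dir -0.009471494230280795
row [0.0012 0.0033 0.1791] [-0.0009  0.0004  0.0105] dist 0.179 deg 1.0
[[322.79582237  25.11558345]]
```

```bash
python3 -m jog '[[0.001,0.003,0.05,0,0,0.01,0],[0.001,0.003,0.1,0,0,0.01,-0.2],[0.001,0.003,0.145,0,0,0.01,-0.3],[0.001,0.003,0.17,0,0,0.01,-0.3],[0.001,0.003,0.179,0,0,0.01,-0.3],[0.001,0.003,0.179,0,0,0.01,-0.3],[0.001,0.003,0.179,0,0,0.01,-1],[0.001,0.003,0.179,0,0,0.01,-1],[0.001,0.003,0.179,0,0,0.01,-1],[0.001,0.003,0.179,0,0,0.01,-1],[0.001,0.003,0.179,0,0,0.01,-1],[0.001,0.003,0.179,0,0,0.01,-1]]' 35; python3 -c "
from h import *
st()"
```

```text
time_s: 12.8
ee_pos: [0.5301, -0.0225, 0.0213]
eef_rot: [3.141, 0.001, 1.562]
force: [-1.6, 1.0, 6.2]
grip_width: 0.0127
12.8 p [ 0.5301 -0.0225  0.0213] rpy [3.1411e+00 8.0000e-04 1.5622e+00] q [-1.110e-01  4.870e-01  1.736e+00 -1.000e-03  9.180e-01 -1.020e-01] F [-1.6  1.   6.2] w 0.0127
```

```bash
python3 -c "
from h import *
goal([.53,.04,.2],tool(1.85))"
```

```text
row [ 0.0623 -0.0006 -0.1787] [ 0.0003  0.0005 -0.1832] dist 0.189 deg 16.5
```

```bash
python3 -m jog '[[0,0,-0.03,0,0,0,-1],[0,0,-0.08,0,0,0,-1],[0.03,0,-0.125,0,0,-0.18,-1],[0.062,0,-0.16,0,0,-0.183,-1],[0.062,0,-0.179,0,0,-0.183,-1],[0.062,0,-0.179,0,0,-0.183,-1],[0.062,0,-0.179,0,0,-0.183,-1]]'; python3 - <<'E'
from h import *
st()
c=camera("wrist");cv2.imwrite(f"pics/g_wrist.png",c["image"][:,:,::-1]);crop(c,200,40,240,180,"pics/g2.png",3.3)
E
```

```text
time_s: 13.5
ee_pos: [0.5302, 0.0394, 0.1995]
eef_rot: [-3.141, 0.001, 1.849]
force: [0.2, -0.3, -1.6]
grip_width: 0.0127
13.5 p [0.5302 0.0394 0.1995] rpy [-3.1413e+00  8.0000e-04  1.8490e+00] q [ 6.000e-03  2.640e-01  1.581e+00 -1.000e-03  1.297e+00 -2.720e-01] F [ 0.2 -0.3 -1.6] w 0.0127
```

View pics/g_wrist.png

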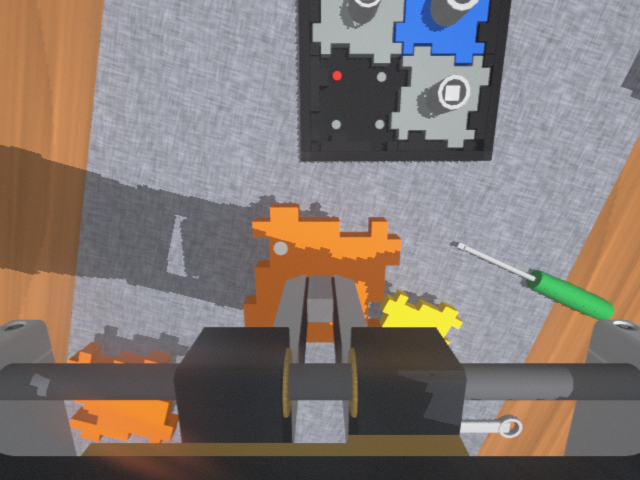

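View pics/g2.png

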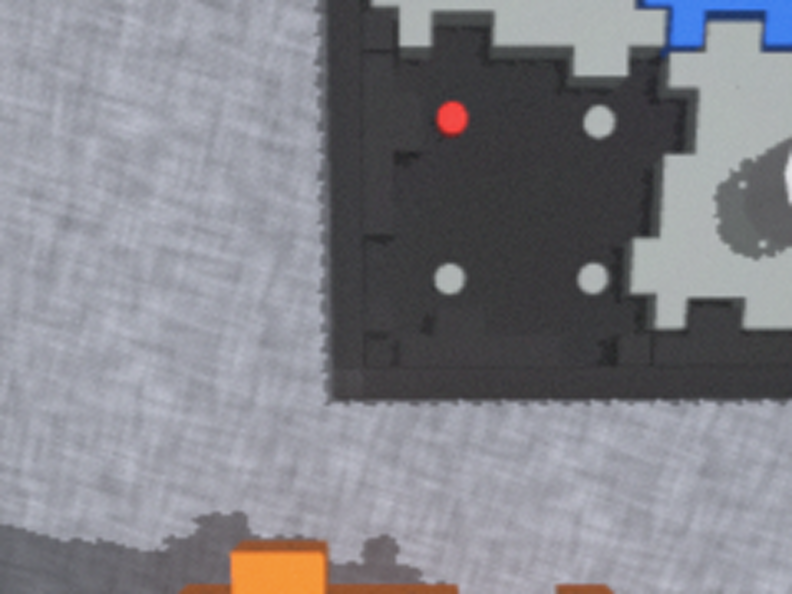

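```bash
cat >> h.py <<'E'
def blob(im,x,y,r,lo,hi):
    h=cv2.cvtColor(im,cv2.COLOR_RGB2HSV)[y-r:y+r+1,x-r:x+r+1];m=cv2.inRange(h,lo,hi)
    n,l,s,c=cv2.connectedComponentsWithStats(m);i=1+np.argmax(s[1:,4]);return c[i]+[x-r,y-r],s[i,4]
E
python3 - <<'E'
from h import *
c=camera("wrist");im=c["image"]
G=((0,0,110),(180,60,255))
a,n1=blob(im,381,77,6,*G);b,n2=blob(im,336,124,6,*G);d,n3=blob(im,379,124,6,*G);r,n4=blob(im,337,76,7,(0,120,100),(12,255,255))
print(a,b,d,r,n1,n2,n3,n4)
P=ray(c,[a,b,d],.006);Q=ray(c,[r],.012)[0]
bay=(P[0]+P[1])/2;print("pp",P[0],"mm",P[1],"pm",P[2],"pin",Q,"bay",bay, "bay2",(Q+P[2])/2)
print("lens",np.linalg.norm(P[0]-P[2]),np.linalg.norm(P[1]-P[2]))
e=P[2]-P[1];y1=np.arctan2(e[1],e[0]);e=P[0]-P[2];y2=np.arctan2(-e[0],e[1]);e=P[0]-P[1];y3=np.arctan2(e[1],e[0])-np.pi/4;print("yaw",y1,y2,y3)
w,n=blob(im,280,248,9,(0,0,120),(180,90,255));o=status.get_obs()
W=ray(c,[w],o["ee_pos"][2]-.0213+.014)[0];t=o["eef_rot"][2]
ex=np.array([np.cos(t),np.sin(t)]);ey=np.array([np.sin(t),-np.cos(t)])
v=(W-o["ee_pos"])[:2];print("dot",w,n,W,"in tool x,y",v@ex,v@ey,"(expect .0225,-.0225)")
E
```

```text
[381.84        76.30666667] [336.22535211 123.92957746] [379.86764706 123.85294118] [337.13414634  75.2804878 ] 75 71 68 82
pp [0.54912813 0.19854149 0.006     ] mm [0.51809269 0.14287053 0.006     ] pm [0.56152908 0.15528662 0.006     ] pin [0.50588944 0.18600207 0.012     ] bay [0.53361041 0.17070601 0.006     ] bay2 [0.53370926 0.17064435 0.009     ]
lens 0.04499741237759214 0.045176088960510695
yaw 0.2784208298459544 0.2792058678504815 0.27683031981123585
dot [280.30872483 247.91275168] 149 [0.5022817  0.0543926  0.19131708] in tool x,y 0.02228745380282565 -0.022450882938339654 (expect .0225,-.0225)
```

```bash
python3 -c "
from h import *
goal([.534,.1707,.12],tool(1.849));goal([.534,.1707,.06],tool(1.849))"
```

```text
row [0.1255 0.0401 0.0785] [-0.0014  0.0002 -0.0003] dist 0.153 deg 0.1
row [0.1255 0.0402 0.1385] [-0.0014  0.0002 -0.0003] dist 0.191 deg 0.1
```

```bash
python3 -m jog '[[0.06,0.02,0,-0.001,0,0,-1],[0.1,0.032,0.03,-0.001,0,0,-1],[0.1255,0.04,0.06,-0.001,0,0,-1],[0.1255,0.04,0.0785,-0.001,0,0,-1],[0.1255,0.04,0.11,-0.001,0,0,-1],[0.1255,0.04,0.1385,-0.001,0,0,-1],[0.1255,0.0402,0.1385,-0.001,0,0,-1],[0.1255,0.0402,0.1385,-0.001,0,0,-1]]'; python3 - <<'E'
from h import *
st()
c=camera("wrist");cv2.imwrite(f"pics/i_wrist.png",c["image"][:,:,::-1])
w,n=blob(c["image"],280,248,12,(0,0,120),(180,90,255));print(w,n)
goal([.5338,.1707,.040],tool(1.849))
E
```

```text
time_s: 14.4
ee_pos: [0.5338, 0.1703, 0.0598]
eef_rot: [-3.139, 0.0, 1.848]
force: [1.1, 0.1, -0.3]
grip_width: 0.0127
14.4 p [0.5338 0.1703 0.0598] rpy [-3.1394e+00  2.0000e-04  1.8478e+00] q [ 0.244  0.485  1.629 -0.     1.03  -0.033] F [ 1.1  0.1 -0.3] w 0.0127
[280.27027027 247.93918919] 148
row [ 0.0004 -0.0005  0.0208] [-0.      0.0002 -0.0007] dist 0.021 deg 0.1
```

View pics/i_wrist.png

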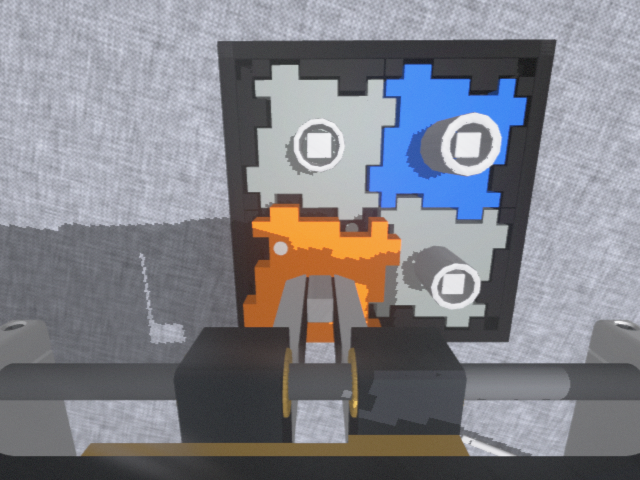

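```bash
python3 - <<'E'
from h import *
c=camera("wrist")
S=[]
for x,y in((318,146),(453,284),(467,145)):
    w,n=blob(c["image"],x,y,9,(0,0,225),(180,30,255));S.append(w);print(w,n)
P=ray(c,S,.054);print(P)
t=.2782;ex=np.array([np.cos(t),np.sin(t)]);ey=np.array([-np.sin(t),np.cos(t)])
print(P[0,:2]-.078*ey,P[1,:2]-.078*ex,P[2,:2]-.078*(ex+ey));e=P[2]-P[0];print(np.arctan2(e[1],e[0]),np.linalg.norm(e))
e=P[2]-P[1];print(np.arctan2(-e[0],e[1]),np.linalg.norm(e))
E
```

```text
[318. 146.] 361
[452.17948718 283.32051282] 312
[466.89915966 144.91596639] 357
[[0.51222562 0.24536714 0.054     ]
 [0.60873767 0.19241536 0.054     ]
 [0.58735941 0.26722096 0.054     ]]
[0.5336464  0.17036614] [0.53373667 0.17099458] [0.53377918 0.17079918]
0.28305549052570084 0.07824752167174473
0.2783643865324722 0.07780044163274742
```

```bash
python3 -m jog '[[0.0004,-0.0005,0.01,0,0,-0.001,-1],[0.0004,-0.0005,0.016,0,0,-0.001,-1],[0.0004,-0.0005,0.019,0,0,-0.001,-1],[0.0004,-0.0005,0.021,0,0,-0.001,-1],[0.0004,-0.0005,0.022,0,0,-0.001,-1]]'; python3 - <<'E'
from h import *
st();goal([.5337,.1707,.027],tool(1.849))
E
```

```text
time_s: 15.0
ee_pos: [0.534, 0.1709, 0.0391]
eef_rot: [3.141, 0.0, 1.85]
force: [0.3, 0.5, -0.7]
grip_width: 0.0128
15.0 p [0.534  0.1709 0.0391] rpy [3.1407e+00 3.0000e-04 1.8496e+00] q [ 0.244  0.514  1.641 -0.     0.986 -0.034] F [ 0.3  0.5 -0.7] w 0.0128
row [-0.0001 -0.0004  0.0121] [0.0006 0.0002 0.0004] dist 0.012 deg 0.1
```

```bash
python3 -m jog '[[0,0,0.003,0,0,0,-1],[0,0,0.006,0,0,0,-1],[0,0,0.008,0,0,0,-1],[0,0,0.010,0,0,0,-1],[0,0,0.0112,0,0,0,-1],[0,0,0.0115,0,0,0,-1]]'; python3 -c "
from h import *
st()"
```

```text
time_s: 15.6
ee_pos: [0.534, 0.1708, 0.0275]
eef_rot: [3.141, 0.0, 1.85]
force: [-0.7, 0.6, -1.7]
grip_width: 0.0126
15.6 p [0.534  0.1708 0.0275] rpy [3.1409e+00 3.0000e-04 1.8496e+00] q [ 0.244  0.531  1.646 -0.     0.963 -0.034] F [-0.7  0.6 -1.7] w 0.0126
```

```bash
python3 -m jog '[[0,0,0.0005,0,0,0,-1],[0,0,0.0005,0,0,0,-0.7],[0,0,0.0005,0,0,0,-0.4],[0,0,0.0005,0,0,0,-0.3],[0,0,0.0005,0,0,0,-0.3],[0,0,0.0005,0,0,0,-0.3],[0,0,-0.03,0,0,0,-0.3],[0,0,-0.07,0,0,0,-0.3],[0,0,-0.1,0,0,0,-0.3],[-0.05,0,-0.13,0,0,0,-0.3],[-0.1,0,-0.15,0,0,0,-0.3],[-0.13,0,-0.16,0,0,0,-0.3],[-0.13,0,-0.16,0,0,0,-0.3]]'; python3 - <<'E'
from h import *
st();c=camera("wrist");cv2.imwrite(f"pics/j_wrist.png",c["image"][:,:,::-1]);crop(c,220,0,320,200,"pics/j2.png",2.5)
c=camera("scene");crop(c,410,190,150,112,"pics/j_scene.png")
E
```

```text
time_s: 16.9
ee_pos: [0.5712, 0.0419, 0.1896]
eef_rot: [3.138, 0.002, 1.846]
force: [1.0, 0.8, -1.1]
grip_width: 0.0329
16.9 p [0.5712 0.0419 0.1896] rpy [3.1376e+00 1.8000e-03 1.8455e+00] q [ 1.000e-02  3.610e-01  1.478e+00 -1.000e-03  1.299e+00 -2.650e-01] F [ 1.   0.8 -1.1] w 0.0329
```

View pics/j2.png

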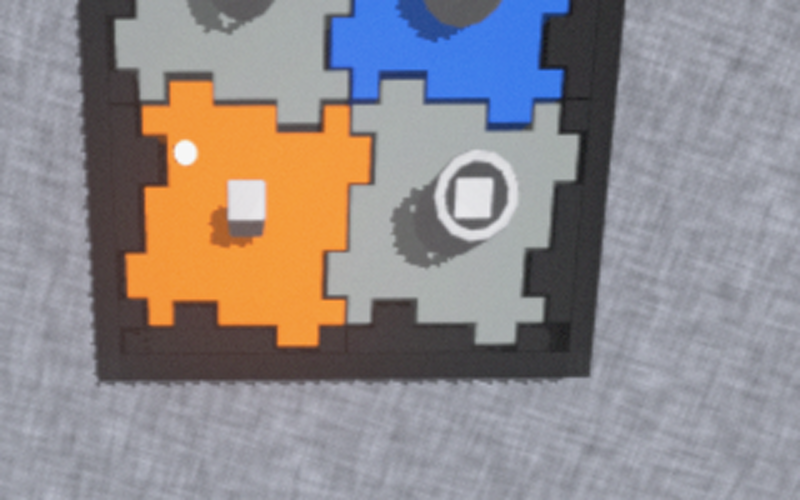

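View pics/j_scene.png

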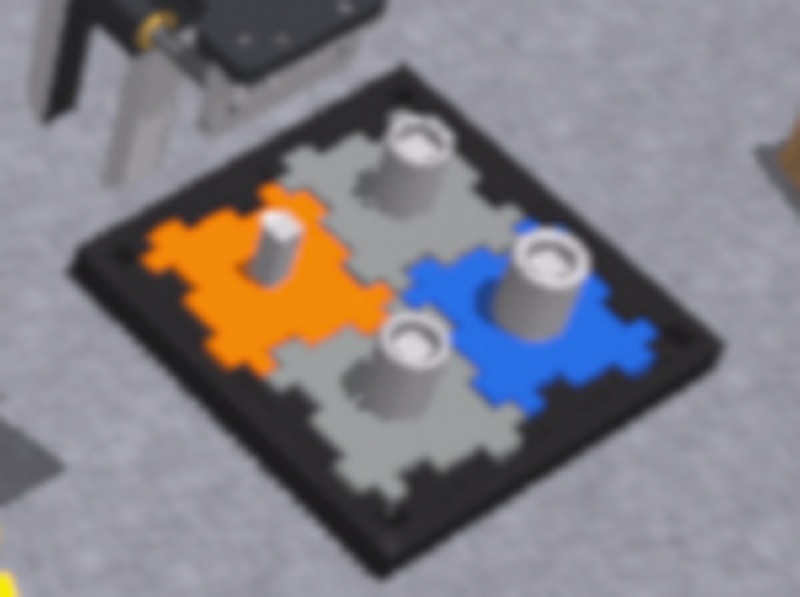

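```bash
python3 -c "
from h import *
c=camera('top');cv2.imwrite('pics/k_top.png',c['image'][:,:,::-1])
o=camera('wrist');P=ray(o,[[220+246/2.5-.3,200/2.5-.3]],.054);print(P)
print(ctrl.hand_in());st()"
```

```text
[[0.53140857 0.17461738 0.054     ]]
the job is handed in; nothing more can be done
None
the job is handed in; nothing more can be done
```

View pics/k_top.png

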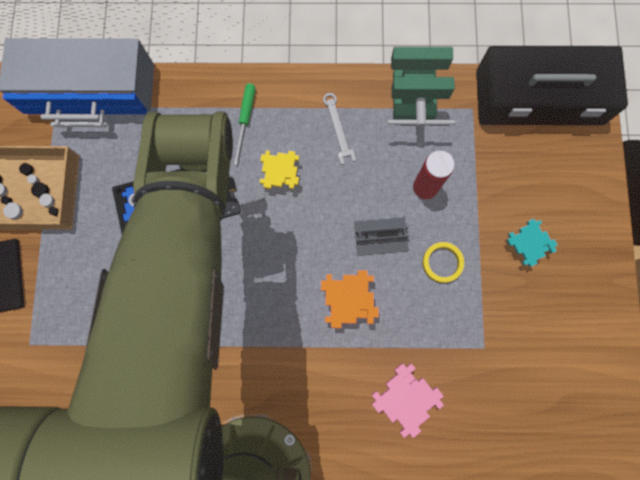

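I fitted the orange tile into the empty bay, released it and handed the job in at about 17 s. It went in on the first try, with no quarter turns needed. No verdict is given.

**What I did:** I lifted the tile out of the rack by its upper edge. I then tilted it 58° with its lower edge on the bench, let it down onto its underside, and pulled the fingers out from under it. I regripped it by the stud and, since the white dot was already on the red pin's side, lowered it straight in.

**Checks that agreed:**
- **Seating:** the tool came down to 27.5 mm, against the 27.3 mm worked out for home, with almost no force.
- **Pictures after release:** the tile is interlocked and level with its neighbours.
- **Sockets and bench:** all three sockets are still on their studs. The rack, can, tape, wrench and screwdriver look unmoved.

**Checks that disagreed:**
- **Tile position after release:** a last rough reading of the stud, near the edge of the wrist picture, came out about 4.5 mm from the bay centre I had measured. I put this down to picture error, because the bay leaves only 1.2 mm of play and the tile looked seated, but I did not measure it again.
- **Top camera:** it read about 3 mm short in x. I used the wrist camera instead; four of its measurements of the bay centre agreed within 0.7 mm.

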